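Take the straightedge from its rack and lay it flush to the graphite block

TASK

The straightedge is kept in the sloping rack under a brass swing tab: turn the tab well aside and lift the straightedge out. Set it down gently, flat on the bench, with its yellow-marked long edge flush along the plain long side of the graphite block (the side opposite the handle) and roughly centred on it, ready for a straightness check, then let go. Do not shove the block out of its place or disturb the other things.

Things in the scene. Friction and masses are not known exactly. Their poses are not given: they have to be found in the camera images.
- rack: Wooden sloping rack, fixed, 262 mm wide (y). Origin: centre of its underside on the bench; z up; x away from the robot (yaw within 0.25 rad). Its face is inclined 35 degrees to the bench, rising towards +x, and faces the robot: in its frame the face normal = (-0.574, 0, 0.819), up-slope = (0.819, 0, 0.574). Rails round the straightedge are at most 6 mm above the face; it lifts out along the normal.
- rack_seat (a point): Centre of the recess floor on the face, 65 mm above the bench, at x = 0, y = 0 of the rack. The straightedge's origin starts here (within 3 mm along y). A lip 5 mm high and 12 mm wide keeps it from sliding down; rails 6 mm high close the recess above it and at both ends.
- tab (a joint): Hinge of the brass swing tab at the rack's +y end, about the face normal; held by light friction (0.03 Nm), stays where left. 0 = points to the rack's -y, over the straightedge's end, 2 mm above it; + = knob swings up the slope, - = down; stops +-1.75 rad. Clears the straightedge beyond +-1.15; starts within +-0.4. Tab 12 x 44 x 5 mm, free end 35 mm from the pivot, top 13 mm above the face.
- tab_pivot (a point): The tab's pivot on the underside of the tab, 118 mm to the rack's +y from rack_seat and 8 mm above the face along the normal.
- tab_knob (a point): Centre of the top of the tab's red round knob, diameter 14 mm, which stands 26 mm proud of the tab along the face normal (so its top is 39 mm above the face), 24 mm from the pivot. Moves with the tab.
- straightedge: Aluminium straightedge, 0.2 to 0.36 kg: plate 64 (x) x 200 (y) x 6 (z) mm; origin: centre of its underside, z out of the top. The long +x edge, marked by a yellow line, is the working edge. Blue grip rib on top: 14 mm thick (x), 100 long (y), 26 high above the plate, centred at x = -16, y = 0. In the rack: x up the slope, y along the rack's y, z along the face normal.
- working_edge (a point): Middle of the straightedge's working (+x) edge at the underside: (32, 0, 0) mm in its frame.
- rib (a point): Middle of the top of the grip rib: (-16, 0, 32) mm in the straightedge's frame.
- block: Loose dark graphite block, 70 (x) x 160 (y) x 45 (z) mm, 0.9 to 1.4 kg, two 25 mm wide, 17 mm deep grooves across its top along x, and a handle with black foam grip (102 mm long, 22 thick) out of its long +x side. Origin: centre of its underside; x towards the handle, z up; the plain long -x side faces the robot (yaw within 0.3 rad).
- block_face (a point): Middle of the bottom edge of the block's plain long side, the one opposite the handle: (-35, 0, 0) mm in the block's frame. The side is flat and upright, 160 mm long, 28 mm high below the grooves.
- paddle: Bystander, loose: graphite paddle with a round wooden handle, 200 mm long. Origin: on its underside (leave alone).
- shears: Bystander, loose: dark steel hand shears, 240 mm long. Origin: on its underside (leave alone).
- bowl: Bystander, loose: amber glass bowl, 72 mm across. Origin: on its underside (leave alone).
- cork_pad: Bystander, loose: cork pad 100 x 120 x 20 mm. Origin: on its underside (leave alone).
Things that resemble listed ones, but are neither listed nor needed, are in the scene too. Leave any red look-alike of the block alone.

How it is judged:
By the outcome, as a careful person would: the job done as asked, in the order asked, and still so for the second after the job is handed in, with the robot touching nothing.
It also fails if it takes over 51 s, if anything falls off the work surface, if the arm or the gripper's body presses on something with over 40 N, if the wrist force passes 120 N, or if a joint passes its speed limit or range.

ROBOT

A 6-joint arm with a two-finger parallel gripper is mounted at the origin on the work surface. World frame = base frame: x ahead of the robot, y to its left, z up, the work surface at z = 0. Lengths are in m, angles in rad, forces in N, time in s.
With the tool pointing down it reaches from about 0.35 to 0.975 m from the base axis. Payload 4.9 kg.
Tool frame: the origin (TCP) lies midway between the tips of the shut fingers; the grasp point (between the pads) lies 19 mm behind it; z points along the fingers, y is the line along which they close (so a half turn about z gives the same grasp; the last joint's range is limited). The gripper opens to 85 mm and grips with 20 to 120 N. Pads are 22 mm wide; open, the fingers measure 114 mm over their backs; the gripper's body (76 mm by 85 mm) begins 54 mm behind the grasp point. The pads swing forward as they close: fully open they stand 13 mm farther back than shut.
Start: joints at [1.04, 0.053, 1.613, -0, 1.476, -0.119], TCP at [0.25, 0.573, 0.231] pointing down, gripper open.
Joint ranges: [-3.01, 3.01], [-1.01, 2.22], [0.06, 2.58], [-1.02, 4.17], [0.09, 2.62], [-3.14, 3.14]. Speed limits (rad/s): [2.57, 2.57, 3.14, 3.14, 3.14, 3.14].

INTERFACE

Orientations are given as a 3x3 rotation matrix whose columns are the frame's x, y, z axes.
In Python, from rig import * gives the robot as it stands. The module is installed in compiled form; this text tells all that it offers.
- The arm moves only by the tool drive_tool, never from a script. Its argument "increments" is a list of rows, each an object with "translation": the shift along the tool's x, y, z in cm, a list of three; "turn": the turn about the tool's z in rad; "fingers": the finger opening in cm, from 0 to 8.54. A call has 1 to 12 rows; each row shifts and turns the commanded pose from where the row before left it, along the tool's axes as they then stand; what a row does not reach is not made up. A row lasts 1/12 s, in which the tool goes at most 41.7 mm and 7.16 degrees, less where a joint would pass 70% of its speed; a pose out of reach is approached as far as the arm can. A call is refused whole if a number of a shift passes 4.17 or a number of a turn 0.125, either way. A call with a gripper value outside its range is refused whole. The fingers move at their own pace and stop on an object; "force" is the grip in N (left out, the last holds). Time passes only in rows, so rows that do not move let the fingers close. It gives the time, the measured TCP pose, the force, the opening and the grip force at its end, in the units of the state.
- observe(): the state, without advancing time (a new reading comes with each control period).
- snapshot(name): name is "side" or "top" or "wrist"; returns a dict with "image" (420x560x3 uint8, blue, green, red), "depth" (420x560 float32, m along the optical axis (not along the pixel's ray), 0 where there is no reading), "vertical_fov" (degrees; the focal length in pixels is half the picture's height over the tangent of half this angle, whatever the lens; pixels are square), "cx", "cy" (the principal point, pixels), "rvec" (rotation vector, rad) and "tvec" (3), from world to camera coordinates, as OpenCV has them; the wrist camera has in their place "hand_eye" (4x4, takes a point from camera to tool coordinates, whose origin is the TCP and whose axes are the flange's). Camera axes: x right, y down, z forward; pixel columns grow to the right and rows downward; lengths in m; the calibration is good to about 2 mm. A picture is of the moment at which its call begins: read the wrist's pose just before it.
- hand_in(): hands the job in; it is judged then, once.
The state is a dict: "t": time; "joint_pos": joint angles; "qd": joint speeds; "effort": joint torques, N m; "ee_pos": TCP position; "ee_rot": TCP orientation; "force": force on the tool from outside, world axes, zero at the start; "wrist_torque": the same for the moment, N m; "finger_gap": opening from 0.0 (shut) to 1.0 (fully open); "grasp_force": force on a finger pad.
Only numpy, scipy, OpenCV 4.12 (cv2) and the standard library are available. Lean on these libraries where they do the work, as an engineer would, in place of code of your own. Each camera call takes 0.05 s, during which the arm holds its last target. There are 200 camera calls.

## Working session

There is one attempt and no reset: what is moved stays moved. The work goes in short steps, Python scripts to look and compute and a tool call to move; the robot and the scene stay as the last step left them, time stands still between calls to the robot, and variables do not carry over. Pictures are saved under pics/ and viewed, at most 13 in all, crops included, and the job is handed in when it is done.

Besides the shell and the picture viewer there is one more tool, called after ">>>" as name([rows], argument=value, ...), one row to a line, values as JSON. drive_tool: Moves the arm, as the interface text tells. Its arguments: {"type":"object","properties":{"increments":{"type":"array","items":{"type":"object","properties":{"translation":{"type":"array","items":{"type":"number"}},"turn":{"type":"number"},"fingers":{"type":"number"}}}},"force":{"type":"number"}},"required":["increments"]}

```bash
mkdir -p pics; cat > h.py <<'E'
from rig import *
import numpy as np, cv2
def cam(name):
    o=observe(); s=snapshot(name); h,w=s["depth"].shape
    f=h/2/np.tan(np.radians(s["vertical_fov"])/2)
    v,u=np.mgrid[:h,:w]; d=s["depth"]
    P=np.stack([(u-s["cx"])/f*d,(v-s["cy"])/f*d,d],-1)
    if "rvec" in s:
        R=cv2.Rodrigues(np.array(s["rvec"],float))[0]; W=(P-np.array(s["tvec"]).ravel())@R
    else:
        H=np.array(s["hand_eye"]); R=np.array(o["ee_rot"])
        W=(P@H[:3,:3].T+H[:3,3])@R.T+np.array(o["ee_pos"])
    W[d==0]=np.nan
    return s["image"],W
E
python3 - <<'E'
from h import *
for n in("top","side"):
    im,W=cam(n); cv2.imwrite(f"pics/{n}0.png",im); np.savez(f"pics/{n}0.npz",im=im,W=W)
o=observe(); print(o["t"],o["ee_pos"],np.round(o["ee_rot"],3))
E
```

```text
0.1 [0.24984613 0.57224863 0.23012956] [[-0.916  0.4   -0.001]
 [ 0.4    0.916 -0.002]
 [ 0.    -0.002 -1.   ]]
```

View pics/top0.png

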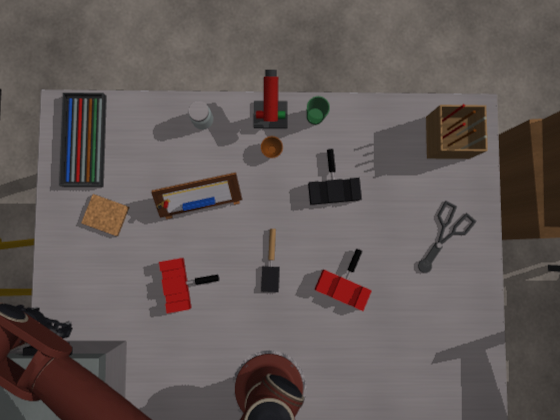

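View pics/side0.png

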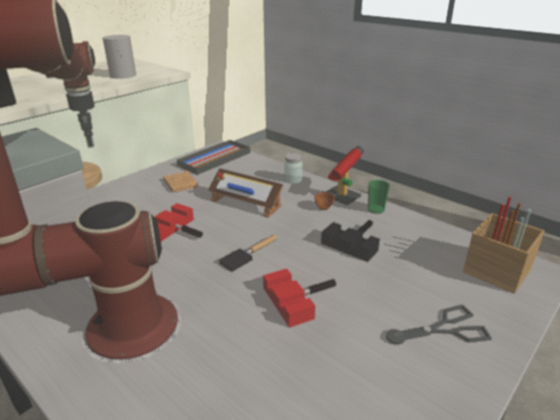

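The top view shows the rack at about (198,195), with the blue rib at (199,203) and the red knob at (165,204). There are three block-shaped things: dark (335,190), red (175,285) and red (343,290). Only the dark one is graphite, with its handle pointing away from the robot, so that is the block. I'll measure it and confirm with a crop.

```bash
python3 - <<'E'
from h import *
d=np.load("pics/top0.npz"); im,W=d["im"],d["W"]
a=cv2.resize(im[150:240,140:250],None,fx=5,fy=5,interpolation=2); b=cv2.resize(im[140:230,295:375],None,fx=5,fy=5,interpolation=2)
cv2.imwrite("pics/crop.png",cv2.resize(np.hstack([a,b]),(800,379)))
hsv=cv2.cvtColor(im,cv2.COLOR_BGR2HSV); h,s,v=[hsv[...,i].astype(int) for i in range(3)]
vv,uu=np.mgrid[:420,:560]
R=(uu>148)&(uu<246)&(vv>168)&(vv<222)
def st(n,m):
    p=W[m]; p=p[~np.isnan(p).any(1)]; print(n,len(p),np.round(np.median(p,0),4),np.round(p.min(0),4),np.round(p.max(0),4)); return p
rib=st("rib",R&(h>100)&(h<130)&(s>130))
red=st("red",R&((h<6)|(h>174))&(s>170)&(v>90))
pl=st("plate",R&(s<50)&(v>100)&(W[...,2]>0.03))
c=np.median(pl,0); k=np.linalg.svd(pl-c)[2]; print("plane",k.round(3))
wood=st("rackall",R&(W[...,2]>0.02))
print("rackrect",cv2.minAreaRect((wood[:,:2]*1000).astype(np.float32)))
print("ribrect",cv2.minAreaRect((rib[:,:2]*1000).astype(np.float32)))
B=(uu>300)&(uu<370)&(vv>170)&(vv<212)
t=st("blocktop",B&(W[...,2]>0.040)&(W[...,2]<.055)&(v<110)); print(cv2.minAreaRect((t[:,:2]*1000).astype(np.float32)))
t=st("blockall",B&(W[...,2]>0.020)&(v<110)); print(cv2.minAreaRect((t[:,:2]*1000).astype(np.float32)))
E
```

```text
rib 234 [0.5715 0.2171 0.0805] [0.5506 0.1684 0.0607] [0.5933 0.2689 0.094 ]
red 19 [0.5664 0.3119 0.1019] [0.5577 0.3075 0.0863] [0.5774 0.3157 0.1079]
plate 799 [0.5966 0.2125 0.0731] [0.5469 0.0857 0.0428] [0.6391 0.3234 0.0952]
plane [[-0.199  0.98   0.01 ]
 [ 0.785  0.154  0.6  ]
 [-0.587 -0.127  0.8  ]]
rackall 2474 [0.5972 0.2213 0.0787] [0.5283 0.0857 0.0222] [0.6645 0.356  0.1079]
rackrect ((598.192626953125, 222.20574951171875), (85.27127838134766, 262.58087158203125), 12.600157737731934)
ribrect ((571.5659790039062, 218.61839294433594), (24.877376556396484, 102.56523132324219), 13.084623336791992)
blocktop 751 [ 0.617  -0.2058  0.0452] [ 0.5752 -0.288   0.04  ] [ 0.6589 -0.1238  0.0544]
((617.7472534179688, -206.2269287109375), (71.05696105957031, 160.5157470703125), 5.525186061859131)
blockall 1181 [ 0.617  -0.2054  0.0429] [ 0.5752 -0.2883  0.02  ] [ 0.6834 -0.1238  0.0555]
((633.2894287109375, -204.74893188476562), (102.0173110961914, 160.5805206298828), 5.415774345397949)
```

View pics/crop.png

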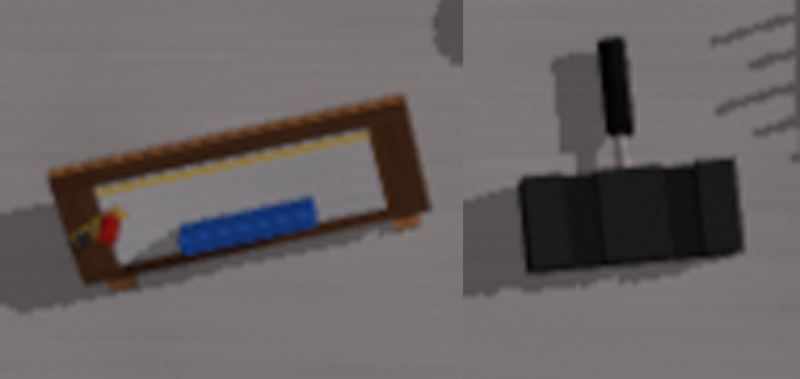

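The crop confirms both. Left: the rack, with the yellow edge up-slope and the red knob at crop (110,228). Right: the dark grooved block, its handle away from the robot. The tool stays vertical, so I'll push the knob along tool +y, which fits its arc from φ≈0.4 to 1.5. First I'll move over it with the fingers shut.

>>> drive_tool([
  {"translation": [-3.5, -1.4, 0], "fingers": 0},
  {"translation": [-3.5, -1.4, 0], "fingers": 0},
  {"translation": [-3.5, -1.4, 0], "fingers": 0},
  {"translation": [-3.5, -1.4, 0], "fingers": 0},
  {"translation": [-3.5, -1.4, 0], "fingers": 0},
  {"translation": [-3.5, -1.4, 0], "fingers": 0},
  {"translation": [-3.5, -1.4, 0], "fingers": 0},
  {"translation": [-3.5, -1.4, 0], "fingers": 0},
  {"translation": [-3.5, -1.4, 0], "fingers": 0},
  {"translation": [-3.5, -1.4, 0], "fingers": 0},
  {"translation": [-3.5, -1.4, 0], "fingers": 0},
  {"translation": [0, 0, 0], "fingers": 0},
])

```text
$.increments[0]: bad value
```

```bash
cat >> h.py <<'E'
def masks(im):
    hsv=cv2.cvtColor(im,cv2.COLOR_BGR2HSV); h,s,v=[hsv[...,i].astype(int) for i in range(3)]
    return dict(rib=(h>100)&(h<130)&(s>130), red=((h<6)|(h>174))&(s>170)&(v>80), yel=(h>20)&(h<35)&(s>110)&(v>100))
E
python3 - <<'E'
from h import *
im,W=cam("wrist"); cv2.imwrite("pics/w1.png",im); np.savez("pics/w1.npz",im=im,W=W)
o=observe(); print(o["t"],np.round(o["ee_pos"],4),np.round(o["ee_rot"],3).tolist(),o["force"],o["finger_gap"])
for k,m in masks(im).items():
    p=W[m]; p=p[(p[:,2]>.03)]; 
    if len(p): print(k,len(p),np.round(np.median(p,0),4),np.percentile(p,[2,98],0).round(4).tolist(),cv2.minAreaRect((p[:,:2]*1000).astype(np.float32)))
E
```

```text
0.15 [0.2499 0.5723 0.2303] [[-0.916, 0.4, -0.001], [0.4, 0.916, -0.001], [0.0, -0.002, -1.0]] [-0.48617147 -0.13995575  1.15815558] 1.000770570586638
rib 808 [0.2393 0.5761 0.3098] [[0.2115, 0.5123, 0.2552], [0.2689, 0.6398, 0.3248]] ((211.09613037109375, 588.547119140625), (146.5323944091797, 103.12540435791016), 67.20034790039062)
red 2264 [0.2668 0.2908 0.0451] [[0.2393, 0.252, 0.0412], [0.3192, 0.3261, 0.0467]] ((263.66552734375, 392.155517578125), (81.42752838134766, 282.4265441894531), 10.536012649536133)
```

View pics/w1.png

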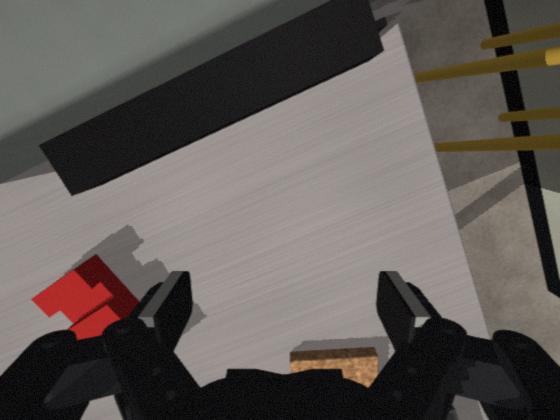

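This picture is from the start pose: open fingers, the red look-alike at (90,300) and cork at (335,365). The move was refused, so I'll give every field.

>>> drive_tool([
  {"translation": [-3.5, -1.4, 0], "turn": 0, "fingers": 0},
  {"translation": [-3.5, -1.4, 0], "turn": 0, "fingers": 0},
  {"translation": [-3.5, -1.4, 0], "turn": 0, "fingers": 0},
  {"translation": [-3.5, -1.4, 0], "turn": 0, "fingers": 0},
  {"translation": [-3.5, -1.4, 0], "turn": 0, "fingers": 0},
  {"translation": [-3.5, -1.4, 0], "turn": 0, "fingers": 0},
  {"translation": [-3.5, -1.4, 0], "turn": 0, "fingers": 0},
  {"translation": [-3.5, -1.4, 0], "turn": 0, "fingers": 0},
  {"translation": [-3.5, -1.4, 0], "turn": 0, "fingers": 0},
  {"translation": [-3.5, -1.4, 0], "turn": 0, "fingers": 0},
  {"translation": [-3.5, -1.4, 0], "turn": 0, "fingers": 0},
  {"translation": [0, 0, 0], "turn": 0, "fingers": 0},
], force=30)

```text
t: 1.15
ee_pos: [0.5449, 0.2728, 0.2308]
ee_rot: [[-0.914, 0.406, 0.001], [0.406, 0.914, -0.002], [-0.002, -0.002, -1.0]]
force: [-0.3, -0.0, -0.4]
finger_gap: 0.003
grasp_force: 0.0
```

```bash
cat > look.py <<'E'
from h import *
import sys
n=sys.argv[1]; c=sys.argv[2] if len(sys.argv)>2 else "wrist"
im,W=cam(c); cv2.imwrite(f"pics/{n}.png",im); np.savez(f"pics/{n}.npz",im=im,W=W)
o=observe(); print(round(o["t"],2),np.round(o["ee_pos"],4),np.round(o["ee_rot"],3).tolist(),np.round(o["force"],1),o["finger_gap"])
for k,m in masks(im).items():
    p=W[m]; p=p[(p[:,2]>.03)&(p[:,2]<.15)]
    if len(p): print(k,len(p),np.round(np.median(p,0),4),np.percentile(p,[2,98],0).round(4).tolist(),cv2.minAreaRect((p[:,:2]*1000).astype(np.float32)))
E
python3 look.py w2
```

```text
1.2 [0.543  0.2749 0.2307] [[-0.914, 0.405, -0.001], [0.405, 0.914, -0.001], [0.0, -0.001, -1.0]] [-0.7  0.2 -0.6] 0.0005316821035124784
rib 1921 [0.5686 0.221  0.0813] [[0.5523, 0.1657, 0.0391], [0.5898, 0.2661, 0.0859]] ((489.36480712890625, 25.456024169921875), (250.8123321533203, 454.7579650878906), 9.199295997619629)
red 2740 [0.3884 0.3049 0.0449] [[0.372, 0.273, 0.0426], [0.5687, 0.3379, 0.1034]] ((458.8300476074219, 318.4288635253906), (233.3437042236328, 68.00769805908203), 9.88888931274414)
yel 316 [0.6037 0.2793 0.0868] [[0.5938, 0.169, 0.0853], [0.6288, 0.3224, 0.0885]] ((611.1113891601562, 245.7404327392578), (3.6191186904907227, 161.4400634765625), 12.397254943847656)
```

View pics/w2.png

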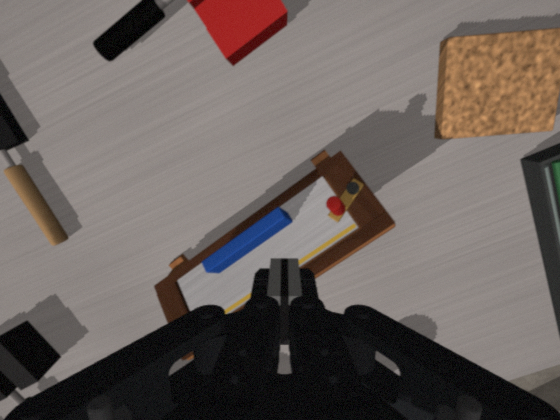

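The wrist view shows the knob at (335,205), the tab pivot at (352,187), the rib at (248,240) and the yellow edge. The tab lies diagonally across the straightedge's end. Next I'll localize them exactly.

```bash
cat > geo.py <<'E'
from h import *
d=np.load("pics/w2.npz"); im,W=d["im"],d["W"]; M=masks(im)
vv,uu=np.mgrid[:420,:560]
k=M["red"]&(abs(uu-335)<15)&(abs(vv-205)<15); p=W[k]; print("knob",np.round(np.median(p,0),4),p.min(0).round(4),p.max(0).round(4))
p=W[M["rib"]&(vv>195)&(vv<280)&(uu>190)&(uu<300)]; t=p[(p[:,2]>.070)]
print("rib",len(t)); r=cv2.minAreaRect((t[:,:2]*1000).astype(np.float32)); print(r,np.percentile(t[:,2],[5,50,95]))
y=W[M["yel"]&(vv>220)]; print("yel fit",np.polyfit(y[:,1],y[:,0],1),np.median(y[:,2]), y[:,1].min(),y[:,1].max())
E
python3 geo.py
```

```text
knob [nan nan nan] [nan nan nan] [nan nan nan]
rib 1807
((567.3978271484375, 227.4805908203125), (33.43599319458008, 114.6275405883789), 20.12609100341797) [0.07227198 0.08164247 0.08551424]
 ** On entry to DLASCL parameter number  4 had an illegal value
 ** On entry to DLASCL parameter number  4 had an illegal value
 ** On entry to DLASCL parameter number  4 had an illegal value
 ** On entry to DLASCL parameter number  4 had an illegal value
 ** On entry to DLASCL parameter number  5 had an illegal value
 ** On entry to DLASCL parameter number  4 had an illegal valueTraceback (most recent call last):
  File "geo.py", line 7, in <module>
    y=W[M["yel"]&(vv>220)]; print("yel fit",np.polyfit(y[:,1],y[:,0],1),np.median(y[:,2]), y[:,1].min(),y[:,1].max())
                                            ~~~~~~~~~~^^^^^^^^^^^^^^^^^
    c, resids, rank, s = lstsq(lhs, rhs, rcond)
                         ~~~~~^^^^^^^^^^^^^^^^^
    x, resids, rank, s = _umath_linalg.lstsq(a, b, rcond,
                         ~~~~~~~~~~~~~~~~~~~^^^^^^^^^^^^^
                                             signature=signature)
                                             ^^^^^^^^^^^^^^^^^^^^
    raise LinAlgError("SVD did not converge in Linear Least Squares")
numpy.linalg.LinAlgError: SVD did not converge in Linear Least Squares
```

```bash
sed -i 's/^k=\(.*\); p=W\[k\];/k=\1; p=W[k]; p=p[~np.isnan(p[:,0])]; p=p[p[:,2]>.08];/; s/^y=W\[M\["yel"\]&(vv>220)\]/&; y=y[~np.isnan(y[:,0])]; y=y[abs(y[:,2]-.087)<.004]/' geo.py
cat >> geo.py <<'E'
for a in (0.216,0.222):
    c,s=np.cos(a),np.sin(a); e=np.array([c,s]); f=np.array([-s,c])
    q=t[t[:,2]>.074]; print("rib top along f", np.percentile(q[:,:2]@f,[1,99]), "e at z>.079", np.percentile(t[t[:,2]>.078][:,:2]@e,[2,50,98]))
    print("yel e",np.median(y[:,:2]@e)," knob",None)
E
python3 geo.py
```

```text
knob [0.5634 0.3144 0.1017] [0.556  0.3079 0.0835] [0.5774 0.3219 0.1066]
rib 1807
((567.3978271484375, 227.4805908203125), (33.43599319458008, 114.6275405883789), 20.12609100341797) [0.07227198 0.08164247 0.08551424]
yel fit [-0.2231762   0.66608691] 0.08681391612511569 0.16693046495437197 0.3244838016273837
rib top along f [0.04422424 0.13991268] e at z>.079 [0.59370755 0.60030239 0.60927365]
yel e 0.6496022868955718  knob None
rib top along f [0.04061938 0.13630812] e at z>.079 [0.59430319 0.6008222  0.60982396]
yel e 0.6503418978882236  knob None
```

>>> drive_tool([
  {"translation": [0, 0, 3.5], "turn": 0, "fingers": 0},
  {"translation": [0, 0, 3.5], "turn": 0, "fingers": 0},
  {"translation": [0, 0, 3.5], "turn": 0, "fingers": 0},
  {"translation": [0, 0, 3.5], "turn": 0, "fingers": 0},
  {"translation": [0, 0, 0], "turn": 0, "fingers": 0},
  {"translation": [0, 1.2, 0], "turn": 0, "fingers": 0},
  {"translation": [0, 1.0, 0], "turn": 0, "fingers": 0},
  {"translation": [0, 1.0, 0], "turn": 0, "fingers": 0},
  {"translation": [0, 0.8, 0], "turn": 0, "fingers": 0},
  {"translation": [0, 0.7, 0], "turn": 0, "fingers": 0},
  {"translation": [0, 0, 0], "turn": 0, "fingers": 0},
])

```text
t: 2.12
ee_pos: [0.5641, 0.3225, 0.0979]
ee_rot: [[-0.917, 0.399, 0.009], [0.399, 0.917, 0.001], [-0.007, 0.004, -1.0]]
force: [-0.2, -5.6, 7.1]
finger_gap: 0.0
grasp_force: 3.9
```

```bash
python3 look.py w3; python3 - <<'E'
from h import *
d=np.load("pics/w3.npz"); im,W=d["im"],d["W"]; m=masks(im)["red"]&(W[...,2]>.08)&(W[...,2]<.13); p=W[m]; print(len(p), len(p) and (np.median(p,0),p.min(0),p.max(0)))
cv2.imwrite("pics/w3c.png",cv2.resize(im[100:400,150:450],(600,600)))
E
```

```text
2.17 [0.5641 0.3224 0.0979] [[-0.917, 0.399, 0.009], [0.399, 0.917, 0.001], [-0.007, 0.005, -1.0]] [-0.8 -5.   7.2] -0.004657924501516092
rib 4742 [0.5664 0.2305 0.0816] [[0.5522, 0.1733, 0.0673], [0.5804, 0.2681, 0.086]] ((562.27978515625, 261.164794921875), (34.24755096435547, 186.8319091796875), 6.461849689483643)
red 1475 [0.4059 0.2931 0.046 ] [[0.3986, 0.2735, 0.0311], [0.5788, 0.3486, 0.1137]] ((489.640625, 315.3437194824219), (204.73805236816406, 22.600250244140625), 19.537817001342773)
719 (array([0.56763183, 0.34285389, 0.11049069]), array([0.56128803, 0.33637212, 0.08610654]), array([0.58989438, 0.35068369, 0.11495003]))
```

View pics/w3c.png

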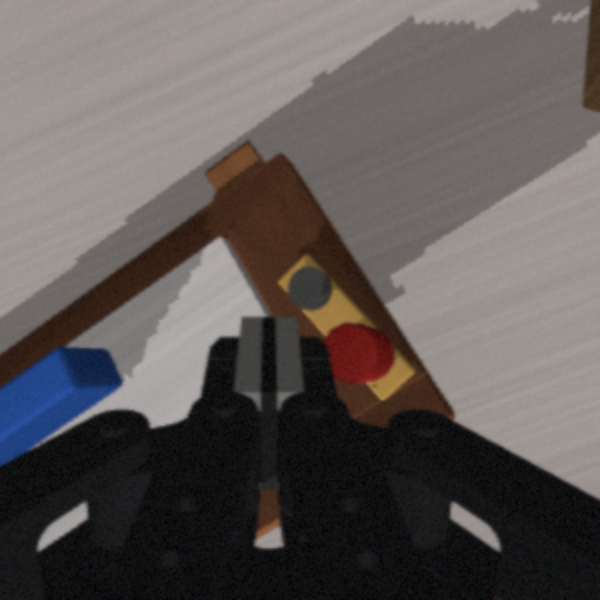

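The tab now points fully up-slope: pivot at crop (310,287), knob at (360,352), about 1.6 rad, clear of the straightedge. I'll back off, then go over the rib and turn the tool to the rack's yaw.

>>> drive_tool([
  {"translation": [0, -0.7, -1.5], "turn": 0, "fingers": 0},
  {"translation": [0, -0.8, -3.5], "turn": 0, "fingers": 3},
  {"translation": [-1.5, -2.6, 0], "turn": 0, "fingers": 3},
  {"translation": [-1.5, -2.6, 0], "turn": 0, "fingers": 3},
  {"translation": [-1.5, -2.6, 0], "turn": 0, "fingers": 3},
  {"translation": [0, 0, 0], "turn": 0.12, "fingers": 3},
  {"translation": [0, 0, 0], "turn": 0.12, "fingers": 3},
  {"translation": [0, 0, 0], "turn": 0.12, "fingers": 3},
  {"translation": [0, 0, 0], "turn": 0.12, "fingers": 3},
  {"translation": [0, 0, 0], "turn": 0.12, "fingers": 3},
  {"translation": [0, 0, 0], "turn": 0.12, "fingers": 3},
  {"translation": [0, 0, 0], "turn": 0.12, "fingers": 3},
])

```text
t: 3.17
ee_pos: [0.5666, 0.2191, 0.1456]
ee_rot: [[-0.309, 0.951, 0.006], [0.951, 0.309, 0.002], [-0.0, 0.007, -1.0]]
force: [0.0, 0.4, 0.1]
finger_gap: 0.352
grasp_force: 0.0
```

>>> drive_tool([
  {"translation": [0, 0, 0], "turn": 0.1, "fingers": 3},
  {"translation": [0, 0, 0], "turn": 0, "fingers": 3},
])

```text
t: 3.33
ee_pos: [0.5664, 0.219, 0.1454]
ee_rot: [[-0.217, 0.976, 0.006], [0.976, 0.217, 0.002], [0.001, 0.006, -1.0]]
force: [-1.2, 0.8, -0.3]
finger_gap: 0.35
grasp_force: 0.0
```

```bash
python3 look.py w4; python3 - <<'E'
from h import *
d=np.load("pics/w4.npz"); im,W=d["im"],d["W"]; a=.219;e=np.array([np.cos(a),np.sin(a)]); f=np.array([-e[1],e[0]])
p=W[masks(im)["rib"]&(W[...,2]>.05)&(W[...,2]<.1)]; p=p[abs(p[:,:2]@f-.09)<.065]
q=p[(p[:,2]>.076)]; print(np.percentile(q[:,:2]@f,[1,50,99]),np.percentile(q[:,:2]@e,[2,50,98]),np.percentile(p[:,2],[2,50,98]))
o=observe(); t=np.array(o["ee_pos"]); print("tcp e,f",t[:2]@e,t[:2]@f)
E
```

```text
3.38 [0.5662 0.2188 0.1449] [[-0.22, 0.975, 0.005], [0.975, 0.22, 0.002], [0.0, 0.006, -1.0]] [-0.1 -0.   0.2] 0.35278350194454516
rib 4417 [0.5706 0.2241 0.0807] [[0.5534, 0.1732, 0.0671], [0.5892, 0.2662, 0.0856]] ((462.1654357910156, 198.15054321289062), (250.61277770996094, 99.33311462402344), 10.598727226257324)
red 5579 [0.3896 0.3078 0.0448] [[0.3681, 0.2706, 0.0419], [0.5807, 0.3455, 0.1128]] ((462.2431640625, 314.3343505859375), (251.8779754638672, 62.17890548706055), 9.803206443786621)
yel 1118 [0.6066 0.2671 0.0871] [[0.594, 0.1929, 0.0853], [0.6235, 0.3222, 0.0888]] ((609.2943725585938, 255.37728881835938), (3.557112693786621, 141.43609619140625), 12.635290145874023)
[0.04149941 0.09464741 0.1382021 ] [0.59420852 0.60216731 0.61075589] [0.06721708 0.08069187 0.08562691]
tcp e,f 0.6001641953556048 0.0905503476089284
```

>>> drive_tool([
  {"translation": [0, 0.3, 1.5], "turn": 0, "fingers": 3},
  {"translation": [0, 0, 1.5], "turn": 0, "fingers": 3},
  {"translation": [0, 0, 1.3], "turn": 0, "fingers": 3},
  {"translation": [0, 0, 1.2], "turn": 0, "fingers": 3},
  {"translation": [0, 0, 0.8], "turn": 0, "fingers": 3},
  {"translation": [0, 0, 0.5], "turn": 0, "fingers": 3},
  {"translation": [0, 0, 0.3], "turn": 0, "fingers": 3},
  {"translation": [0, 0, 0], "turn": 0, "fingers": 3},
], force=20)

```text
t: 4.05
ee_pos: [0.5669, 0.2179, 0.0698]
ee_rot: [[-0.218, 0.976, -0.001], [0.976, 0.218, -0.0], [-0.0, -0.001, -1.0]]
force: [-0.4, -0.2, -0.7]
finger_gap: 0.348
grasp_force: 0.0
```

>>> drive_tool([
  {"translation": [0, 0.2, 0], "turn": 0, "fingers": 3},
  {"translation": [0, 0, 0], "turn": 0, "fingers": 1.8},
  {"translation": [0, 0, 0], "turn": 0, "fingers": 1.2},
  {"translation": [0, 0, 0], "turn": 0, "fingers": 0.8},
  {"translation": [0, 0, 0], "turn": 0, "fingers": 0.8},
], force=20)

```text
t: 4.47
ee_pos: [0.5694, 0.2185, 0.0713]
ee_rot: [[-0.217, 0.976, 0.001], [0.976, 0.217, 0.0], [-0.0, 0.001, -1.0]]
force: [-2.9, -0.9, 4.5]
finger_gap: 0.233
grasp_force: 18.7
```

```bash
python3 look.py s1 side; python3 look.py w5; python3 - <<'E'
import cv2
a=cv2.imread("pics/s1.png")[140:230,190:310]; b=cv2.imread("pics/w5.png")
cv2.imwrite("pics/m1.png",np.hstack([cv2.resize(a,(400,300)),cv2.resize(b,(400,300))])) if 0 else None
import numpy as np
cv2.imwrite("pics/m1.png",np.hstack([cv2.resize(a,(400,300)),cv2.resize(b,(400,300))]))
E
```

```text
4.52 [0.5694 0.2185 0.0713] [[-0.217, 0.976, 0.001], [0.976, 0.217, 0.0], [-0.0, 0.001, -1.0]] [-2.6 -0.7  5.3] 0.2355089693109655
rib 41 [0.567  0.1918 0.0802] [[0.5518, 0.1659, 0.0741], [0.5785, 0.2569, 0.0842]] ((562.38671875, 211.90184020996094), (15.325922966003418, 96.38513946533203), 18.62108039855957)
red 15 [0.2645 0.2772 0.0447] [[0.2588, -0.0151, 0.0407], [0.8883, 0.3175, 0.1417]] ((580.7218627929688, 162.1329345703125), (82.13703918457031, 707.9636840820312), 66.62086486816406)
yel 5 [ 0.8416 -0.0147  0.0802] [[0.6519, -0.0336, 0.0671], [0.8734, 0.1426, 0.0885]] ((744.6980590820312, 56.81095504760742), (34.276893615722656, 293.0446472167969), 54.340721130371094)
4.57 [0.5694 0.2185 0.0713] [[-0.217, 0.976, 0.001], [0.976, 0.217, 0.0], [-0.0, 0.001, -1.0]] [-2.5 -1.7  5.7] 0.23884634033640204
rib 9032 [0.5695 0.2286 0.0812] [[0.5527, 0.1736, 0.0677], [0.5887, 0.2668, 0.1171]] ((573.6453247070312, 222.11849975585938), (88.49761962890625, 89.92597198486328), 53.699798583984375)
red 198 [0.4044 0.2817 0.0319] [[0.4022, 0.2734, 0.0301], [0.4064, 0.295, 0.0358]] ((403.7807922363281, 286.7200012207031), (2.6419646739959717, 27.41106605529785), 10.265678405761719)
yel 2461 [0.6034 0.2812 0.087 ] [[0.5937, 0.2153, 0.0853], [0.6175, 0.3229, 0.0888]] ((604.5657348632812, 245.9548797607422), (17.102277755737305, 157.9675750732422), 12.393832206726074)
```

View pics/m1.png

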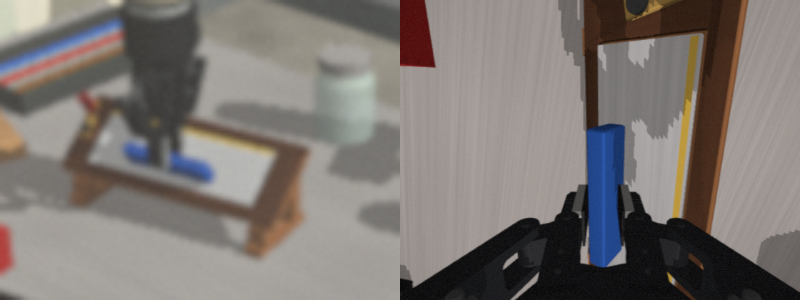

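The fingers hold the rib at a 20 mm gap, as computed for the tilted rib; the rib shows at (605,190) between the pads. I'll lift it along the face normal.

>>> drive_tool([
  {"translation": [0, -0.1, -0.2], "turn": 0, "fingers": 0.8},
  {"translation": [0, -0.2, -0.3], "turn": 0, "fingers": 0.8},
  {"translation": [0, -0.3, -0.4], "turn": 0, "fingers": 0.8},
  {"translation": [0, -0.3, -0.4], "turn": 0, "fingers": 0.8},
  {"translation": [0, -0.3, -0.4], "turn": 0, "fingers": 0.8},
  {"translation": [0, -0.3, -0.4], "turn": 0, "fingers": 0.8},
  {"translation": [0, 0, 0], "turn": 0, "fingers": 0.8},
], force=25)

```text
t: 5.15
ee_pos: [0.5536, 0.2151, 0.0915]
ee_rot: [[-0.217, 0.976, -0.001], [0.976, 0.217, -0.0], [0.0, -0.001, -1.0]]
force: [0.2, 0.4, -1.9]
finger_gap: 0.155
grasp_force: 24.0
```

```bash
cat > se.py <<'E'
# straightedge pose from yellow line & rib near the gripper (wrist view)
from h import *
import sys
im,W=cam("wrist"); o=observe(); n=sys.argv[1]; cv2.imwrite(f"pics/{n}.png",im); np.savez(f"pics/{n}.npz",im=im,W=W)
t=np.array(o["ee_pos"]); R=np.array(o["ee_rot"]); L=(W-t)@R   # tool coords
print(round(o["t"],2),t.round(4),np.round(o["force"],1),round(o["finger_gap"],3),round(o["grasp_force"],1))
g=(abs(L[...,1])<.09)&(abs(L[...,0])<.16)&(abs(L[...,2])<.09)
y=L[masks(im)["yel"]&g]
if len(y)>20: print("yel tool med mm",(1000*np.median(y,0)).round(1),"x range",(1000*np.percentile(y[:,0],[1,99])).round(1),"slope y/x,z/x",np.polyfit(y[:,0],y[:,1],1)[0].round(3),np.polyfit(y[:,0],y[:,2],1)[0].round(3))
hsv=cv2.cvtColor(im,cv2.COLOR_BGR2HSV).astype(int)
p=L[g&(hsv[...,1]<50)&(hsv[...,2]>90)&(L[...,1]>.0)&(L[...,1]<.06)&(L[...,0]>.05)&(L[...,0]<.1)&(L[...,2]<.04+.0)]
if len(p)>50:
    c=np.median(p,0); k=np.linalg.svd(p-c,full_matrices=False)[2][2]; k*=-np.sign(k[2]); print("plate",len(p),(c*1000).round(1),"normal",k.round(3),"pitch deg",np.degrees(np.arctan2(k[1],-k[2])).round(1))
E
python3 se.py w6
```

```text
5.2 [0.5538 0.2151 0.0912] [ 0.   0.6 -2.6] 0.159 24.0
yel tool med mm [47.4 47.9 11. ] x range [-23.  97.] slope y/x,z/x 0.001 0.001
plate 10763 [76.3 24.1 14.8] normal [-0.    -0.138 -0.99 ] pitch deg -7.9
```

Lifted: the gap is 13 mm, so the rib has swung nearly flush, and the wrist carries about 2.6 N. Next I'll raise it and grip harder.

>>> drive_tool([
  {"translation": [0, -0.7, -1], "turn": 0, "fingers": 0.8},
  {"translation": [0, -0.7, -1], "turn": 0, "fingers": 0.8},
  {"translation": [0, -0.7, -1], "turn": 0, "fingers": 0.8},
  {"translation": [0, -0.7, -1.5], "turn": 0, "fingers": 0.8},
  {"translation": [0, -0.5, -1.5], "turn": 0, "fingers": 0.8},
  {"translation": [0, 0, -1.5], "turn": 0, "fingers": 0.8},
  {"translation": [0, 0, 0], "turn": 0, "fingers": 0.8},
], force=50)

```text
t: 5.78
ee_pos: [0.5237, 0.2084, 0.1695]
ee_rot: [[-0.217, 0.976, 0.005], [0.976, 0.217, 0.001], [0.0, 0.005, -1.0]]
force: [0.9, 1.1, 0.3]
finger_gap: 0.141
grasp_force: 49.7
```

```bash
python3 se.py w7
```

```text
5.83 [0.5231 0.2083 0.1678] [ 0.2  0.2 -2. ] 0.146 49.7
yel tool med mm [47.8 48.7  9.5] x range [-22.8  97.1] slope y/x,z/x 0.001 0.002
plate 10929 [76.4 24.3 13.5] normal [ 0.    -0.147 -0.989] pitch deg -8.4
```

>>> drive_tool([
  {"translation": [-1.5, -0.4, 0], "turn": 0, "fingers": 0.8},
  {"translation": [-2.5, -0.6, 0], "turn": 0, "fingers": 0.8},
  {"translation": [-3.4, -0.8, 0], "turn": 0, "fingers": 0.8},
  {"translation": [-3.4, -0.8, 0], "turn": 0, "fingers": 0.8},
  {"translation": [-3.4, -0.8, 0], "turn": 0, "fingers": 0.8},
  {"translation": [-3.4, -0.8, 0], "turn": 0, "fingers": 0.8},
  {"translation": [-3.4, -0.8, 0], "turn": 0, "fingers": 0.8},
  {"translation": [-3.4, -0.8, 0], "turn": 0, "fingers": 0.8},
  {"translation": [-3.4, -0.8, 0], "turn": 0, "fingers": 0.8},
  {"translation": [-3.4, -0.8, 0], "turn": 0, "fingers": 0.8},
  {"translation": [-3.4, -0.8, 0], "turn": 0, "fingers": 0.8},
  {"translation": [-3.4, -0.8, 0], "turn": 0, "fingers": 0.8},
])

```text
t: 6.83
ee_pos: [0.5158, -0.1839, 0.1643]
ee_rot: [[-0.217, 0.976, -0.002], [0.976, 0.217, 0.001], [0.002, -0.002, -1.0]]
force: [0.8, 0.7, -2.1]
finger_gap: 0.146
grasp_force: 49.6
```

>>> drive_tool([
  {"translation": [-2.3, -0.5, 0], "turn": 0, "fingers": 0.8},
  {"translation": [-1.0, -0.2, 0], "turn": 0.06, "fingers": 0.8},
  {"translation": [0, 0, 0], "turn": 0.06, "fingers": 0.8},
  {"translation": [0, 0, 0], "turn": 0, "fingers": 0.8},
])

```text
t: 7.17
ee_pos: [0.5163, -0.2168, 0.1642]
ee_rot: [[-0.096, 0.995, -0.003], [0.995, 0.096, 0.002], [0.002, -0.003, -1.0]]
force: [0.3, -0.1, -1.6]
finger_gap: 0.145
grasp_force: 49.6
```

```bash
python3 se.py w8; cat > blk.py <<'E'
from h import *
import sys
d=np.load(f"pics/{sys.argv[1]}.npz"); im,W=d["im"],d["W"]
v=im.max(-1)
m=(W[...,2]>.037)&(W[...,2]<.055)&(v<110)&(W[...,0]>.55)&(W[...,0]<.68)&(W[...,1]<-.1)&(W[...,1]>-.32)
p=W[m]; print(len(p)); 
# front top edge: min x per y bin
b=np.round(p[:,1]/.004).astype(int); E=np.array([[k*.004,np.percentile(p[b==k,0],3)] for k in np.unique(b) if (b==k).sum()>8])
f=np.polyfit(E[:,0],E[:,1],1); r=E[:,1]-np.polyval(f,E[:,0]); E=E[abs(r)<.003]; f=np.polyfit(E[:,0],E[:,1],1)
print("front edge x=a*y+b",f,"yaw",-np.arctan(f[0]),"y range",E[0,0],E[-1,0], "rect",cv2.minAreaRect((p[:,:2]*1000).astype(np.float32)))
E
python3 blk.py w8; python3 blk.py top0
```

```text
7.22 [ 0.5164 -0.2162  0.1644] [-0.6  0.1 -1.8] 0.144 49.6
yel tool med mm [46.6 48.2 11.6] x range [-23.7  96.3] slope y/x,z/x 0.005 0.002
plate 10706 [76.1 24.1 15.4] normal [ 0.001 -0.144 -0.99 ] pitch deg -8.3
7718
front edge x=a*y+b [-0.08191901  0.58800776] yaw 0.08173650217408164 y range -0.28400000000000003 -0.18 rect ((628.3206176757812, -204.95040893554688), (51.77029800415039, 159.63621520996094), 5.468555927276611)
806
front edge x=a*y+b [-0.08359063  0.56957819] yaw 0.08339674379427184 y range -0.28400000000000003 -0.184 rect ((617.7472534179688, -206.2269287109375), (71.05696105957031, 160.5157470703125), 5.525186061859131)
```

View pics/w8.png

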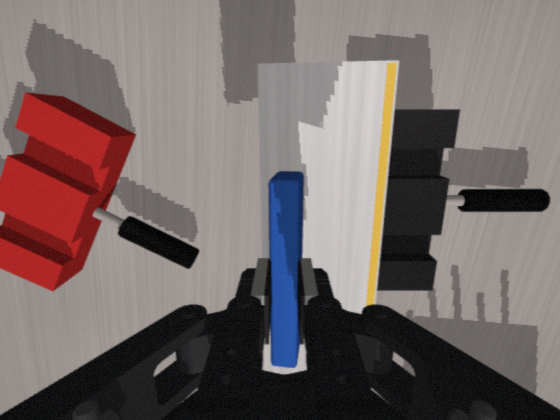

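The straightedge hangs level apart from about 8° of pitch: rib at (286,270), yellow edge at (385,180). The dark block is just beyond at (425,200), with its handle to the right. I'll lower it 9 mm short of the face.

>>> drive_tool([
  {"translation": [0.1, 0.5, 2.5], "turn": 0, "fingers": 0.8},
  {"translation": [0, 0.5, 2.5], "turn": 0, "fingers": 0.8},
  {"translation": [0, 0, 2.5], "turn": 0, "fingers": 0.8},
  {"translation": [0, 0, 2.0], "turn": 0, "fingers": 0.8},
  {"translation": [0, 0, 1.5], "turn": 0, "fingers": 0.8},
  {"translation": [0, 0, 1.0], "turn": 0, "fingers": 0.8},
  {"translation": [0, 0, 0.6], "turn": 0, "fingers": 0.8},
  {"translation": [0, 0, 0.3], "turn": 0, "fingers": 0.8},
  {"translation": [0, 0, 0], "turn": 0, "fingers": 0.8},
], force=50)

```text
t: 7.97
ee_pos: [0.5271, -0.214, 0.0371]
ee_rot: [[-0.1, 0.995, -0.0], [0.995, 0.1, 0.0], [0.0, -0.0, -1.0]]
force: [0.1, -0.3, -2.0]
finger_gap: 0.143
grasp_force: 49.6
```

```bash
python3 se.py w9
```

```text
8.02 [ 0.5275 -0.2143  0.0379] [ 0.5 -0.1 -1.5] 0.146 49.6
yel tool med mm [47.8 47.7 12.2] x range [-22.5  97.5] slope y/x,z/x 0.001 0.001
plate 10913 [76.7 24.  16. ] normal [ 0.005 -0.095 -0.995] pitch deg -5.4
```

>>> drive_tool([
  {"translation": [0, 0, 0.3], "turn": 0, "fingers": 0.8},
  {"translation": [0, 0, 0.2], "turn": 0, "fingers": 0.8},
  {"translation": [0, 0, 0.2], "turn": 0, "fingers": 0.8},
  {"translation": [0, 0, 0.2], "turn": 0, "fingers": 0.8},
  {"translation": [0, 0, 0], "turn": 0, "fingers": 0.8},
], force=25)

```text
t: 8.43
ee_pos: [0.5268, -0.2141, 0.0279]
ee_rot: [[-0.099, 0.995, -0.0], [0.995, 0.099, 0.0], [0.0, -0.0, -1.0]]
force: [-0.2, -0.2, -2.2]
finger_gap: 0.14
grasp_force: 49.6
```

```bash
python3 se.py w10
```

```text
8.48 [ 0.5269 -0.2141  0.0281] [ 0.2  0.8 -2.3] 0.146 49.6
yel tool med mm [47.5 48.1 11.6] x range [-22.7  97.2] slope y/x,z/x 0.001 0.001
plate 11249 [76.9 24.8 15.5] normal [ 0.017 -0.046 -0.999] pitch deg -2.6
```

>>> drive_tool([
  {"translation": [0, 0, 0.15], "turn": 0, "fingers": 0.9},
  {"translation": [0, 0, 0.15], "turn": 0, "fingers": 0.9},
  {"translation": [0, 0, 0], "turn": 0, "fingers": 0.9},
], force=25)

```text
t: 8.73
ee_pos: [0.5275, -0.2144, 0.0262]
ee_rot: [[-0.099, 0.995, 0.0], [0.995, 0.099, -0.0], [-0.0, 0.0, -1.0]]
force: [-0.5, 2.2, 3.2]
finger_gap: 0.141
grasp_force: 49.5
```

```bash
python3 se.py w11
```

```text
8.78 [ 0.5276 -0.2144  0.0262] [-0.6  2.2  4. ] 0.143 49.6
yel tool med mm [47.2 48.  11.9] x range [-23.1  97.2] slope y/x,z/x 0.001 0.001
plate 11257 [76.9 25.  15.6] normal [ 0.02  -0.037 -0.999] pitch deg -2.1
```

>>> drive_tool([
  {"translation": [0, 0, 0.1], "turn": 0, "fingers": 1.1},
  {"translation": [0, 0, 0.1], "turn": 0, "fingers": 1.2},
  {"translation": [0, 0, 0.1], "turn": 0, "fingers": 1.25},
  {"translation": [0, 0, 0], "turn": 0, "fingers": 1.3},
  {"translation": [0, 0, 0], "turn": 0, "fingers": 1.35},
  {"translation": [0, 0, 0], "turn": 0, "fingers": 1.4},
], force=20)

```text
t: 9.28
ee_pos: [0.5285, -0.2147, 0.0235]
ee_rot: [[-0.099, 0.995, 0.003], [0.995, 0.099, -0.002], [-0.002, 0.003, -1.0]]
force: [2.7, -1.1, 0.6]
finger_gap: 0.164
grasp_force: 1.1
```

```bash
python3 se.py w12
```

```text
9.33 [ 0.528  -0.2147  0.023 ] [1.8 0.9 0.9] 0.16 0.9
yel tool med mm [43.7 45.9 16.7] x range [-32.1  97. ] slope y/x,z/x 0.001 0.002
plate 11319 [77.2 25.5 17. ] normal [ 0.006  0.086 -0.996] pitch deg 4.9
```

The plate is flat now: the yellow line's top is 6 mm above the bench. I'll open slightly, go deeper and regrip the rib squarely.

>>> drive_tool([
  {"translation": [0, 0, 0], "turn": 0, "fingers": 2.2},
  {"translation": [0, 0, 0], "turn": 0, "fingers": 2.2},
  {"translation": [0, 0, 0.5], "turn": 0, "fingers": 2.2},
  {"translation": [0, 0, 0.4], "turn": 0, "fingers": 2.2},
  {"translation": [0, 0, 0], "turn": 0, "fingers": 1.3},
  {"translation": [0, 0, 0], "turn": 0, "fingers": 0.9},
  {"translation": [0, 0, 0], "turn": 0, "fingers": 0.9},
], force=25)

```text
t: 9.92
ee_pos: [0.5264, -0.2139, 0.0124]
ee_rot: [[-0.099, 0.995, -0.002], [0.995, 0.099, 0.001], [0.001, -0.002, -1.0]]
force: [0.8, -0.2, -1.4]
finger_gap: 0.154
grasp_force: 26.7
```

```bash
python3 se.py w13; python3 blk.py w13; python3 - <<'E'
from h import *
d=np.load("pics/w13.npz"); im,W=d["im"],d["W"]; m=masks(im)["yel"]&(W[...,2]<.02)&(W[...,0]>.5); p=W[m]
f=np.polyfit(p[:,1],p[:,0],1); print("yel world",f,p.min(0),p.max(0))
E
```

```text
9.97 [ 0.5265 -0.214   0.0126] [-0.6  0.4 -2.9] 0.158 26.6
yel tool med mm [48.1 45.4  5.6] x range [-19.5  96.4] slope y/x,z/x 0.001 0.005
plate 13164 [76.9 26.   6.1] normal [ 0.016  0.103 -0.995] pitch deg 5.9
25698
front edge x=a*y+b [-0.33554278  0.52647634] yaw 0.32373773781242354 y range -0.224 -0.148 rect ((619.956298828125, -184.58348083496094), (97.12709045410156, 127.09601593017578), 65.22102355957031)
yel world [-0.09904076  0.55087017] [ 0.56032633 -0.23113809  0.00465319] [ 0.575299   -0.11254855  0.00957619]
```

View pics/w13.png

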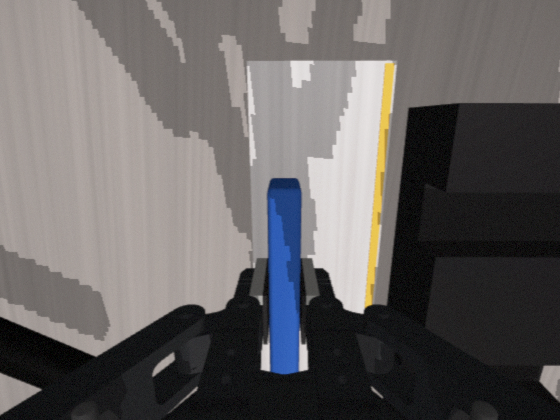

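The straightedge lies flat: yellow edge at (390,65)–(372,300), block front face starting at (405,110)–(388,300), and a narrow gap between. Next I'll measure the gap and relative angle.

```bash
cat > gap.py <<'E'
from h import *
import sys
im,W=cam("wrist"); o=observe(); cv2.imwrite(f"pics/{sys.argv[1]}.png",im)
t=np.array(o["ee_pos"]); R=np.array(o["ee_rot"]); L=(W-t)@R*1000; z=W[...,2]*1000
print(round(o["t"],2),t.round(4),np.round(o["force"],1),round(o["finger_gap"],3))
v=im.max(-1).astype(int)
m=(v<70)&(z>10)&(z<38)&(L[...,1]>40)&(L[...,1]<75)&(L[...,0]>5)&(L[...,0]<110); p=L[m]
m2=(z>12)&(z<25)
f=np.polyfit(p[:,0],p[:,1],1)
for _ in range(4):
    r=p[:,1]-np.polyval(f,p[:,0]); p=p[abs(r-np.median(r))<2.5]; f=np.polyfit(p[:,0],p[:,1],1)
print("face n",len(p),"y=%.4f x + %.2f"%tuple(f),"std",(p[:,1]-np.polyval(f,p[:,0])).std().round(2),"xmax",np.percentile(p[:,0],99.5).round(1))
# plate far edge: bright/yellow pixels at z~6
q=(abs(z-6)<4)&(v>95)&(L[...,0]>15)&(L[...,0]<98)&(L[...,1]>30)&(L[...,1]<52)&masks(im)["yel"]
E=[]
for r in np.where(q.any(1))[0]:
    c=np.where(q[r])[0][-1]; E.append(L[r,c])
E=np.array(E); g=np.polyfit(E[:,0],E[:,1],1); print("edge y=%.4f x + %.2f"%tuple(g),"x max",E[:,0].max().round(1))
x=np.array([0,80]); print("gap at x=0,80:",(np.polyval(f,x)-np.polyval(g,x)).round(2))
E
python3 gap.py g1
```

```text
10.02 [ 0.5267 -0.214   0.0128] [ 0.2  0.5 -1.4] 0.159
face n 3556 y=-0.0149 x + 58.42 std 0.57 xmax 79.2
edge y=0.0019 x + 46.86 x max 97.0
gap at x=0,80: [11.56 10.21]
```

>>> drive_tool([
  {"translation": [0, 0.3, 0], "turn": 0, "fingers": 0.9},
  {"translation": [0, 0.3, 0], "turn": 0, "fingers": 0.9},
  {"translation": [0, 0.2, 0], "turn": 0, "fingers": 0.9},
  {"translation": [0, 0, 0], "turn": 0, "fingers": 0.9},
])

```text
t: 10.35
ee_pos: [0.5354, -0.2135, 0.0134]
ee_rot: [[-0.099, 0.995, 0.0], [0.995, 0.099, -0.0], [-0.0, -0.0, -1.0]]
force: [0.4, -0.4, -1.3]
finger_gap: 0.157
grasp_force: 26.7
```

```bash
python3 gap.py g2; python3 - <<'E'
from h import *
im,W=cam("top"); np.savez("pics/top1.npz",im=im,W=W)
E
python3 blk.py top1; python3 - <<'E'
import cv2
im=cv2.imread("pics/g2.png"); cv2.imwrite("pics/g2c.png",cv2.resize(im[40:340,340:480],(373,800)[:2] if 0 else (280,600)))
E
```

```text
10.4 [ 0.5353 -0.2134  0.0134] [ 0.1  0.4 -1.9] 0.159
face n 2426 y=-0.0921 x + 55.01 std 0.96 xmax 79.5
edge y=0.0022 x + 47.09 x max 97.0
gap at x=0,80: [7.92 0.38]
591
front edge x=a*y+b [-0.20204311  0.56381   ] yaw 0.19935931260477158 y range -0.256 -0.192 rect ((617.9507446289062, -206.25709533691406), (70.0170669555664, 160.4915008544922), 5.910677909851074)
```

View pics/g2c.png

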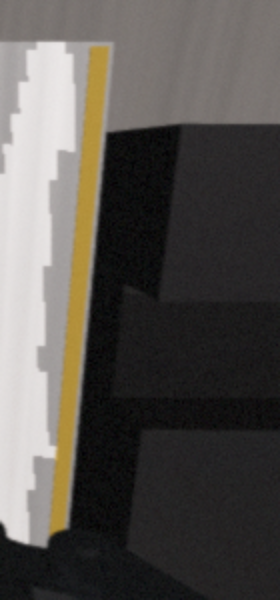

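The crop shows the plate's far edge at (105,130)–(68,530), almost touching the face corner at (107,133); about 1–2 mm is left. I'll approach until I feel light contact.

>>> drive_tool([
  {"translation": [0, 0.05, 0], "turn": 0, "fingers": 1.0},
  {"translation": [0, 0.05, 0], "turn": 0, "fingers": 1.0},
  {"translation": [0, 0, 0], "turn": 0, "fingers": 1.0},
], force=20)

```text
t: 10.7
ee_pos: [0.5357, -0.2133, 0.0132]
ee_rot: [[-0.099, 0.995, -0.001], [0.995, 0.099, 0.0], [0.0, -0.001, -1.0]]
force: [-2.1, -0.3, -1.4]
finger_gap: 0.151
grasp_force: 26.7
```

```bash
cat > fs.py <<'E'
from h import *
F=[];T=[];P=[]
for i in range(4):
    o=observe(); F.append(o["force"]);T.append(o["wrist_torque"]);P.append(o["ee_pos"]); snapshot("wrist")
print(o["t"],np.mean(F,0).round(2),np.mean(T,0).round(3),np.mean(P,0).round(4),o["finger_gap"])
E
python3 fs.py
```

```text
10.85 [-2.17  0.19 -1.14] [-0.018  0.354 -0.089] [ 0.5357 -0.2133  0.0132] 0.15869857400982712
```

>>> drive_tool([
  {"translation": [0, -0.15, 0], "turn": 0, "fingers": 1.0},
  {"translation": [0, -0.15, 0], "turn": 0, "fingers": 1.0},
  {"translation": [0, 0, 0], "turn": 0, "fingers": 1.0},
])

```text
t: 11.15
ee_pos: [0.5331, -0.2137, 0.0134]
ee_rot: [[-0.099, 0.995, 0.001], [0.995, 0.099, -0.0], [-0.0, 0.0, -1.0]]
force: [-0.5, 0.5, -1.9]
finger_gap: 0.157
grasp_force: 26.7
```

```bash
python3 fs.py
```

```text
11.3 [ 0.    0.16 -2.01] [0.015 0.005 0.01 ] [ 0.5331 -0.2137  0.0134] 0.15779266948516252
```

>>> drive_tool([
  {"translation": [0, 0.1, 0], "turn": 0, "fingers": 1.0},
  {"translation": [0, 0.1, 0], "turn": 0, "fingers": 1.0},
  {"translation": [0, 0, 0], "turn": 0, "fingers": 1.0},
])

```text
t: 11.6
ee_pos: [0.5353, -0.2135, 0.0134]
ee_rot: [[-0.099, 0.995, 0.0], [0.995, 0.099, -0.0], [-0.0, 0.0, -1.0]]
force: [0.2, -0.4, -2.3]
finger_gap: 0.157
grasp_force: 26.7
```

```bash
python3 fs.py; python3 gap.py g3
```

```text
11.75 [ 0.01 -0.29 -1.69] [-0.008  0.026  0.004] [ 0.5352 -0.2134  0.0133] 0.15727394581368576
11.85 [ 0.535  -0.2134  0.0133] [-0.1 -0.6 -2.1] 0.156
face n 2461 y=-0.0878 x + 55.03 std 0.94 xmax 79.5
edge y=0.0017 x + 47.04 x max 96.9
gap at x=0,80: [7.99 0.83]
```

Free at 0.5353 and in contact at 0.5357. The contact moment says the −y end touches first, so I'll trim the yaw slightly and touch again.

>>> drive_tool([
  {"translation": [0, 0, 0], "turn": 0.008, "fingers": 1.0},
  {"translation": [0, 0.05, 0], "turn": 0, "fingers": 1.0},
  {"translation": [0, 0.05, 0], "turn": 0, "fingers": 1.0},
  {"translation": [0, 0.05, 0], "turn": 0, "fingers": 1.0},
  {"translation": [0, 0, 0], "turn": 0, "fingers": 1.0},
])

```text
t: 12.27
ee_pos: [0.5357, -0.2134, 0.0131]
ee_rot: [[-0.091, 0.996, -0.002], [0.996, 0.091, -0.0], [0.0, -0.002, -1.0]]
force: [-4.6, -0.9, -0.2]
finger_gap: 0.157
grasp_force: 27.0
```

```bash
python3 fs.py
```

```text
12.4167 [-4.72 -1.71  0.  ] [-0.21   0.815  0.205] [ 0.5358 -0.2134  0.0131] 0.15485770685245423
```

Now the moment has the opposite sign, so the true angle lies between. I'll turn back half and ease off.

>>> drive_tool([
  {"translation": [0, -0.1, 0], "turn": 0, "fingers": 1.0},
  {"translation": [0, 0, 0], "turn": -0.005, "fingers": 1.0},
  {"translation": [0, 0.05, 0], "turn": 0, "fingers": 1.0},
  {"translation": [0, 0, 0], "turn": 0, "fingers": 1.0},
])

```text
t: 12.8
ee_pos: [0.5358, -0.2132, 0.0132]
ee_rot: [[-0.096, 0.995, -0.001], [0.995, 0.096, 0.0], [0.0, -0.001, -1.0]]
force: [-3.5, -1.1, -0.2]
finger_gap: 0.158
grasp_force: 26.8
```

```bash
python3 fs.py
```

```text
12.95 [-4.19 -0.43 -0.29] [-0.065  0.723 -0.051] [ 0.5358 -0.2132  0.0132] 0.15804256336470635
```

Flush contact now, with about 4 N and hardly any moment. I'll settle it onto the bench and release slowly.

>>> drive_tool([
  {"translation": [0, -0.02, 0.05], "turn": 0, "fingers": 1.1},
  {"translation": [0, 0, 0], "turn": 0, "fingers": 1.3},
  {"translation": [0, 0, 0], "turn": 0, "fingers": 1.5},
  {"translation": [0, 0, 0], "turn": 0, "fingers": 2.0},
  {"translation": [0, 0, 0], "turn": 0, "fingers": 3.0},
  {"translation": [0, 0, 0], "turn": 0, "fingers": 3.0},
  {"translation": [0, 0, -1], "turn": 0, "fingers": 3},
  {"translation": [0, 0, -2.5], "turn": 0, "fingers": 3},
  {"translation": [0, 0, -4], "turn": 0, "fingers": 3},
  {"translation": [0, 0, -4], "turn": 0, "fingers": 3},
  {"translation": [0, 0, -4], "turn": 0, "fingers": 3},
  {"translation": [4, 0, 0], "turn": 0, "fingers": 3},
])

```text
t: 14.0
ee_pos: [0.5379, -0.1801, 0.1804]
ee_rot: [[-0.09, 0.996, 0.018], [0.996, 0.091, -0.011], [-0.013, 0.017, -1.0]]
force: [2.2, 0.4, 2.0]
finger_gap: 0.351
grasp_force: 0.0
```

>>> drive_tool([
  {"translation": [0, -4, 0], "turn": 0, "fingers": 3},
  {"translation": [0, -4, 0], "turn": 0, "fingers": 3},
  {"translation": [0, 0, -4], "turn": 0, "fingers": 3},
  {"translation": [0, 0, 0], "turn": 0, "fingers": 3},
])

```text
t: 14.33
ee_pos: [0.4487, -0.1793, 0.2063]
ee_rot: [[-0.095, 0.995, -0.003], [0.995, 0.095, 0.002], [0.002, -0.003, -1.0]]
force: [1.5, -1.2, 2.8]
finger_gap: 0.352
grasp_force: 0.0
```

```bash
python3 look.py wf >/dev/null; python3 look.py tf top > /dev/null; python3 blk.py tf; python3 - <<'E'
from h import *
d=np.load("pics/wf.npz"); im,W=d["im"],d["W"]; m=masks(im)["yel"]&(W[...,2]<.02)&(abs(W[...,0]-.57)<.05); p=W[m]; p=p[~np.isnan(p[:,0])]
print("yel",np.polyfit(p[:,1],p[:,0],1),np.median(p[:,2]),p[:,1].min(),p[:,1].max())
a=cv2.resize(cv2.imread("pics/tf.png")[140:240,290:390],(400,400)); cv2.imwrite("pics/fin.png",np.hstack([cv2.resize(im,(400,300)),a[50:350]]))
E
```

```text
802
front edge x=a*y+b [-0.07881469  0.57064379] yaw 0.07865210628325957 y range -0.28400000000000003 -0.136 rect ((617.9099731445312, -206.44969177246094), (71.09276580810547, 160.9656982421875), 5.544999599456787)
yel [-0.09715082  0.56330306] 0.007053327538656465 -0.3092629501789368 -0.114131367211211
```

View pics/fin.png

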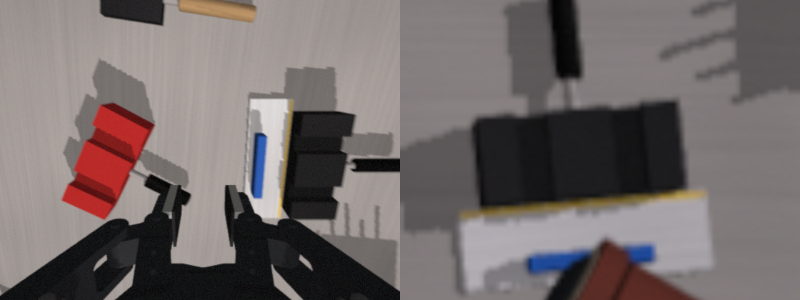

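The straightedge lies flat with its yellow edge along the block: (288,150) in the left view, (580,203) in the right. The yaw is 0.097 against the block's 0.097, it is centred within 3 mm, and the block has not moved.

```bash
python3 -c "
from rig import *
print(hand_in())"
```

```text
the job is handed in; nothing more can be done
None
```

I swung the tab clear, lifted the straightedge out, set it flat with its yellow edge flush and centred within about 3 mm on the block's plain side, let go and handed the job in at about 14 s of the 51 s; the block did not measurably move.

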